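Push a power module out of its test bay and stand it on the leaning inspection stand

TASK

Push the bay's orange ejector tab all the way to its stop so that the blue module comes out, then take the module and carry it to the inspection stand. Set it gently, still the same way up, with its long bottom edge on the narrow yellow ledge, centred, leaning flat against the sloping backrest; feel for the ledge, whose height is not known, and let go only when the module is fully supported, so that it neither drops nor topples. Leave the carton, the tape roll and the jar where they are.

Things in the scene. Friction and masses are not known exactly. Their poses are not given: they have to be found in the camera images.
- bay: Fixed grey test bay, 190 x 70 x 119 mm. Origin: centre of its underside, on the table. Open end at its x = -70 mm. Channel 33 mm wide, x -70 to 100 mm, floor 10 mm above the table, 8 mm walls; a roof 113 to 119 mm up, with a 12 mm slot, covers the module. The ejector pushes the module out towards the bay's -x; it slides level on the floor and stays where left.
- ejector (a joint): Ejector travel (m): 0 at rest, 0.075 at the stop, growing as the tab goes towards the bay's -x. Its pusher starts 2 to 4 mm behind the module; at the stop about 70 mm of the module stands out of the bay. A spring (2 N at rest, 6 N at the stop) returns it when let go; the module stays out. The module's friction adds up to 7 N.
- ejector_tab (a point): Centre of the upright orange tab on top of the bay: 10 (bay x) x 40 (bay y) x 46 mm high, 127 to 173 mm above the table. A steel bar, top 127 mm above the table, runs 60 mm from it towards the bay's +x. Push its +x face, or pinch it, and move it towards the bay's -x. Axes as the bay's.
- module: Blue plug-in power module, 140 x 28 x 100 mm (x, y, z), about 0.25 to 0.5 kg, standing on its long edge, silver faceplate at its -x end. Origin: centre of its underside. Starts inside the bay with its axes along the bay's and its -x end about flush with the bay's open end. Grip it across its 28 mm thickness. No reading while it is held.
- stand: Fixed stand: dark steel foot 130 x 110 x 10 mm; origin: centre of its underside. Carries the backrest and, in front of it, a yellow ledge square to it: 80 mm long (backrest y), 40 mm deep, outer lip 4 mm thick rising 8 mm. The ledge's top is clamped at backrest z = 0 to 20 mm, different each time and not reported: find it by touch or sight. It is firm under 40 N.
- backrest: Aluminium plate on the stand, 70 mm wide, leaning 28 degrees, top towards the stand's -x. z: up the slope; y: level, along the ledge; x: square out of its front face. Origin: on that face, mid-width, 75 mm above the table. Face from z = -28 to 56 mm; fingers near the module's top pass above it. A seated module has its origin at x = 14 mm, y = 0, z = ledge; either end may be left.
- carton: Loose cardboard box, 90 x 60 x 45 mm, a bystander. Origin: centre of its underside.
- tape: Loose yellow tape roll lying flat, 80 mm across, 30 mm high, a bystander. Origin: centre of its underside.
- jar: Loose jar, 64 mm across, 90 mm high, a bystander. Origin: centre of its underside.

How it is judged:
On the way, in this order (a step that is already met when the one before it is completed fails the run):
1. the ejector is at its stop (72 mm or more) and the module stands at least 60 mm out of the bay (value of joint ejector above 0.072 m and x of module in the frame of bay below -0.06 m), for 0.05 s.
2. the module touches the stand while the fingers hold it (contact force between the fingers and module above 1 N and contact force between module and stand above 0.5 N), for 0.1 s.
At the end, for the whole second after the job is handed in: Module released, at rest and carried by the stand: same way up, flat on the backrest (origin 8-20 mm off the face, slope within 0.10 rad), length along the ledge within 0.12 rad, centred within 18 mm, origin -6 to 28 mm along the slope (backrest z) (x of module in the frame of backrest between 0.008 and 0.02 m and y of module in the frame of backrest between -0.018 and 0.018 m and z of module in the frame of backrest between -0.006 and 0.028 m and angle between the z axis of module and the z axis of backrest, either way round below 0.1 rad and angle between the x axis of module and the y axis of backrest, either way round below 0.12 rad and angle between module's own z axis and vertical below 0.75 rad and contact force between module and stand above 0.8 N and contact force between the fingers and module below 0.05 N and linear speed of module below 0.02 m/s and angular speed of module below 0.15 rad/s); the robot touches nothing.
It fails at once if the carton is moved more than 30 mm (distance of carton from where it was at the start of the episode above 0.03 m).
It fails at once if the tape is moved more than 30 mm (distance of tape from where it was at the start of the episode above 0.03 m).
It fails at once if the jar is moved more than 30 mm (distance of jar from where it was at the start of the episode above 0.03 m).
It fails at once if the module drops or topples while not held (faster than 0.45 m/s or 2.5 rad/s) (contact force between the fingers and module below 0.05 N and (linear speed of module above 0.45 m/s or angular speed of module above 2.5 rad/s)).
It fails at once if the module is pressed on the stand with more than 40 N (contact force between module and stand above 40 N).
It also fails if it takes over 54 s, if anything falls off the work surface, if the arm or the gripper's body presses on something with over 40 N, if the wrist force passes 120 N, or if a joint passes its speed limit or range.

ROBOT

A 6-joint arm with a two-finger parallel gripper is mounted at the origin on the work surface. World frame = base frame: x ahead of the robot, y to its left, z up, the work surface at z = 0. Lengths are in m, angles in rad, forces in N, time in s.
With the tool pointing down it reaches from about 0.375 to 0.9 m from the base axis. Payload 3.1 kg.
Tool frame: the origin (TCP) lies on the centre line of the jaws, within the pads' length; the fingertips stand 11 mm ahead of it and the grasp point (between the pads) lies 8 mm behind it; x points along the fingers, y is the direction in which the jaws open and shut, and the axes are right-handed (so a half turn about x gives the same grasp; the last joint's range is limited). The gripper opens to 87 mm and grips with 3 to 60 N. Pads are 19 mm wide; open, the fingers measure 117 mm over their backs; the gripper's body (75 mm by 190 mm) begins 51 mm behind the grasp point.
Start: joints at [0.924, 0.527, 1.433, -0, 1.181, -0.178], TCP at [0.282, 0.558, 0.234] pointing down, gripper open.
Joint ranges: [-3.08, 3.08], [-0.75, 2.2], [0.22, 2.44], [-1.43, 4.57], [0, 2.65], [-2.85, 2.85]. Speed limits (rad/s): [2.79, 2.79, 3.14, 3.14, 3.14, 3.14].

INTERFACE

Orientations are given as a unit quaternion [x, y, z, w].
In Python, from rig import robot, camera, camera_info gives the robot as it stands.
- The arm moves only by the shell command python3 -m inch 'ROWS' [FORCE]. ROWS is JSON, a list that holds one entry, the list of rows, each a list of 5 numbers: the shift along the tool's x, y, z in cm, then the turn about the tool's x in rad, then the opening, from 0 (shut) to 1 (fully open). A call has 1 to 8 rows; each row shifts and turns the pose as measured when the row begins, along the tool's axes as they then stand; what a row does not reach is not made up. A row lasts 1/12 s, in which the tool goes at most 41.7 mm and 7.16 degrees, less where a joint would pass 70% of its speed; a pose out of reach is approached as far as the arm can. A call with a gripper value outside its range is refused whole. The fingers move at their own pace and stop on an object; FORCE is the grip in N (left out, the last holds). Time passes only in rows, so rows that do not move let the fingers close. It gives the time, the measured TCP pose, the force and the opening at its end, in the units of the state.
- robot.get_obs(): the state, without advancing time (a new reading comes with each control period).
- camera(name): name is "side" or "top" or "wrist"; returns the picture (420x560x3 uint8, red, green, blue); there is no depth.
- camera_info(name): a dict with "camera_matrix" (3x3 intrinsics, pixels), "dist" ([k1, k2, p1, p2, k3] as OpenCV has them; the pictures are not rectified), "rvec" (rotation vector, rad) and "tvec" (3), from world to camera coordinates, as OpenCV has them. Camera axes: x right, y down, z forward; pixel columns grow to the right and rows downward; lengths in m; the calibration is good to about 2 mm. A picture is of the moment at which its call begins: read the wrist's pose just before it. camera_info takes no time and is no camera call; for the wrist camera it gives the pose at the moment of the call.
- robot.hand_in(): hands the job in, once; it reports no verdict.
The state is a dict: "time": time; "q": joint angles; "joint_velocities": joint speeds; "joint_torque": joint torques, N m; "position": TCP position; "tool_rot": TCP orientation; "ft_force": force on the tool from outside, world axes, zero at the start; "moment": the same for the moment, N m; "grip_width": finger opening in m.
Only numpy, scipy, OpenCV 4.12 (cv2) and the standard library are available. Lean on these libraries where they do the work, as an engineer would, in place of code of your own. Each camera call takes 0.05 s, during which the arm holds its last target. There are 200 camera calls.

## Working session

There is one attempt and no reset: what is moved stays moved. The work goes in short steps, Python scripts to look and compute and a shell command to move; the robot and the scene stay as the last step left them, time stands still between calls to the robot, and variables do not carry over. Pictures are saved under pics/ and viewed, about 8 in all and at most 12, crops included, and the job is handed in when it is done.

```bash
mkdir -p pics; ls; python3 - <<'E'
from rig import robot,camera,camera_info
import cv2
for n in("side","top"):
    cv2.imwrite(f"pics/{n}0.png",cv2.cvtColor(camera(n),cv2.COLOR_RGB2BGR))
    i=camera_info(n);print(n,i)
print(robot.get_obs())
E
```

```text
pics
side {'camera_matrix': array([[496.34041882,   0.        , 265.44240143],
       [  0.        , 496.34041882, 206.74311765],
       [  0.        ,   0.        ,   1.        ]]), 'dist': array([-0.15984616,  0.        ,  0.        ,  0.        ,  0.        ]), 'rvec': array([ 2.29426459, -0.09823839,  0.04296658]), 'tvec': array([-0.63317125,  0.1122768 ,  0.76399522])}
top {'camera_matrix': array([[498.19681306,   0.        , 278.05753385],
       [  0.        , 498.19681306, 211.62204629],
       [  0.        ,   0.        ,   1.        ]]), 'dist': array([-0.18253086,  0.        ,  0.        ,  0.        ,  0.        ]), 'rvec': array([ 2.21901901, -2.16752836,  0.06282797]), 'tvec': array([-0.01795601,  0.62210184,  0.86978784])}
{'time': 0.1, 'q': array([ 9.24508611e-01,  5.28359604e-01,  1.43375112e+00, -6.29739612e-06,
        1.18141567e+00, -1.78471669e-01]), 'joint_velocities': array([-0.00242588, -0.0021055 , -0.00499461,  0.00138947, -0.0014075 ,
        0.00078045]), 'joint_torque': array([-4.37878077e-05, -4.40984488e+01, -1.77152574e+01,  6.34470955e-02,
        5.34043845e-02, -4.32275988e-05]), 'position': array([0.28141013, 0.55735633, 0.23268516]), 'tool_rot': array([ 0.16326574,  0.68812287, -0.16452013,  0.68757861]), 'ft_force': array([-0.07928811,  0.51315453, -0.4462697 ]), 'moment': array([0.03842717, 0.02437274, 0.02069229]), 'grip_width': 0.08703380699068708}
```

View pics/side0.png

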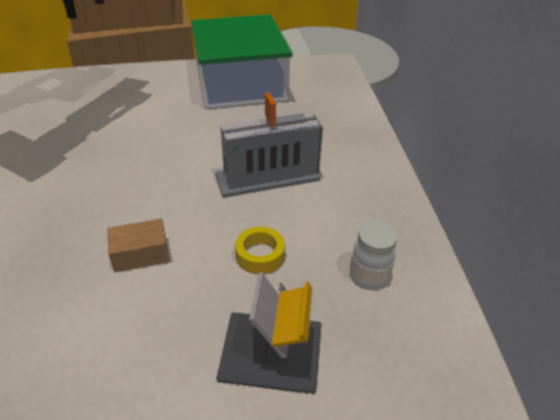

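View pics/top0.png

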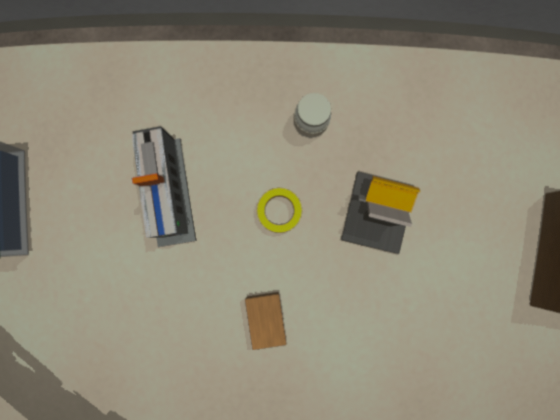

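The side view shows the bay at about (270,150) with its tab at (270,108), the stand at (270,350), the tape, jar and carton. The top view shows the bay at about (165,190) with its tab at (145,180), and the stand at (380,215), ledge up-image at (392,195). Next I'll take enlarged crops.

```bash
cat > h.py <<'E'
import numpy as np,cv2
from rig import robot,camera,camera_info
def ray(n,uv,info=None):
    i=info or camera_info(n);R=cv2.Rodrigues(i['rvec'])[0]
    p=cv2.undistortPoints(np.array([[uv]],float),i['camera_matrix'],i['dist'])[0,0]
    return -R.T@i['tvec'], R.T@np.r_[p,1]
def at(n,uv,z,info=None):
    c,d=ray(n,uv,info);return c+d*(z-c[2])/d[2]
def px(n,P,info=None):
    i=info or camera_info(n)
    return cv2.projectPoints(np.array(P,float).reshape(-1,1,3),i['rvec'],i['tvec'],i['camera_matrix'],i['dist'])[0][:,0]
E
python3 - <<'E'
from h import *
t=cv2.imread('pics/top0.png');s=cv2.imread('pics/side0.png')
def c(im,x,y,w,h,W=400,H=300): return cv2.resize(im[y:y+h,x:x+w],(W,H),interpolation=cv2.INTER_CUBIC)
im=np.vstack([np.hstack([c(t,100,120,133,100+0)[:, :],c(t,320,160,133,100)]),np.hstack([c(s,210,85,133,100+0),c(s,210,270,160,120)])])
# grid ticks
cv2.imwrite('pics/crop1.png',im)
for n in('top','side'):
    print(n,ray(n,(280,210)))
for nm,uv,z in [('tabTop',(145,180),.173),('jar',(314,110),.09),('tape',(279,210),.03),('carton',(266,321),.045)]: print(nm,at('top',uv,z))
E
```

```text
top (array([ 0.57250067, -0.00298663,  0.90338146]), array([ 0.05952515, -0.004229  , -0.99823077]))
side (array([ 0.58909319, -0.54939266,  0.59020126]), array([ 0.09193316,  0.73887489, -0.66821834]))
tabTop [0.65623509 0.1965785  0.173     ]
jar [ 0.78952257 -0.05931434  0.09      ]
tape [ 0.62453965 -0.00493098  0.03      ]
carton [0.43194195 0.01298225 0.045     ]
```

View pics/crop1.png

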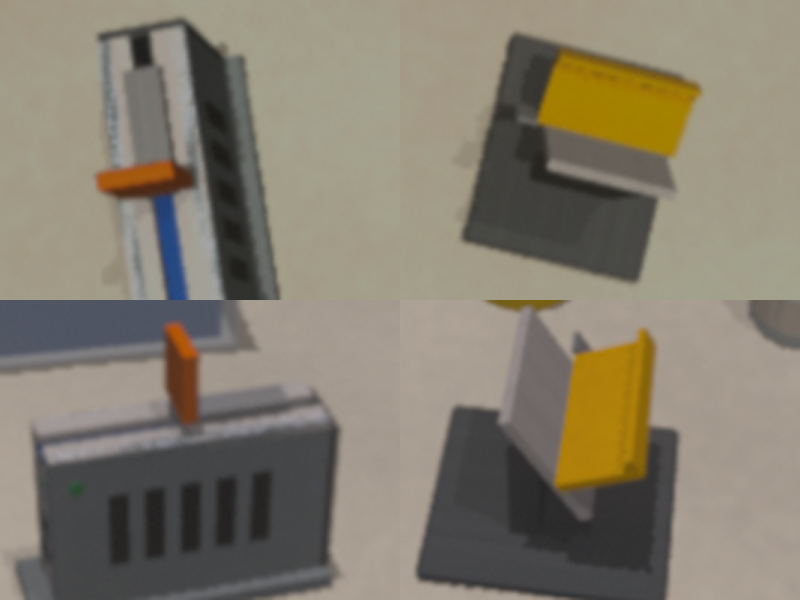

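The crops show the roof corners, foot corners, plate top edge and ledge seam and lip clearly. I'll fit both poses from these points.

```bash
cat > fit.py <<'E'
from h import *
from scipy.optimize import least_squares
def T(u,v): return (100+u/3.008,120+v/3.) if u<400 else (320+(u-400)/3.008,160+v/3.)
def S(u,v): return (210+u/3.008,85+(v-300)/3.) if u<400 else (210+(u-400)/2.5,270+(v-300)/2.5)
def W(p,l): c,s=np.cos(p[2]),np.sin(p[2]);return np.array([p[0]+c*l[0]-s*l[1],p[1]+s*l[0]+c*l[1],l[2]])
B=[('top',T(98,38),(.1,.0245,.119)),('top',T(183,20),(.1,-.0245,.119)),('top',(147,238),(-.07,.0245,.119)),('top',(176,234),(-.07,-.0245,.119)),
('side',S(45,462),(-.07,-.0245,.119)),('side',S(335,425),(.1,-.0245,.119)),('side',S(35,420),(-.07,.0245,.119))]
I={n:camera_info(n) for n in('top','side')}
fb=lambda p:np.concatenate([px(n,W(p,l),I[n])[0]-uv for n,uv,l in B])
rb=least_squares(fb,[.65,.2,0],loss='soft_l1');print('bay',rb.x);print(rb.fun.reshape(-1,2).round(1).tolist())
c,s=np.cos(np.radians(28)),np.sin(np.radians(28))
bk=lambda x,y,z,b:(b+x*c-z*s,y,.075+x*s+z*c)
F=[('top',T(513,36),(.065,.055,.01)),('top',T(465,240),(-.065,.055,.01)),('top',T(637,281),(-.065,-.055,.01)),('side',S(455,408),(-.065,.055,.01)),('side',S(678,430),(.065,.055,.01)),('side',S(420,577),(-.065,-.055,.01))]
K=[('top',T(547,165),'t',35),('top',T(673,193),'t',-35),('side',S(525,308),'t',35),('side',S(503,420),'t',-35),
('top',T(558,50),'l',40),('top',T(699,88),'l',-40),('side',S(645,330),'l',40),('side',S(632,475),'l',-40),
('top',T(538,122),'s',40),('top',T(675,157),'s',-40),('side',S(557,487),'s',-40),('side',S(575,357),'s',40)]
def fs(p):
    b,L=p[3:5];r=[px(n,W(p,l),I[n])[0]-uv for n,uv,l in F]
    for n,uv,k,y in K:
        l={'t':bk(-.003,y/1e3,.056,b),'l':bk(.04,y/1e3,L+.008,b),'s':bk(0,y/1e3,L,b)}[k]
        r.append(px(n,W(p,l),I[n])[0]-uv)
    return np.concatenate(r)
if __name__=='__main__':
    rs=least_squares(fs,[.62,-.19,0,0,.01],loss='soft_l1');print('stand',rs.x);print(rs.fun.reshape(-1,2).round(1).tolist())
    print('backrest origin',W(rs.x,(rs.x[3],0,.075)))
    for n,uv in(('top',T(145,180)),): pass
    t=at('top',T(140,180),.173); d=t[:2]-rb.x[:2];a=rb.x[2];print('tab guess in bay',d@[np.cos(a),np.sin(a)],d@[-np.sin(a),np.cos(a)])
    from scipy.spatial.transform import Rotation as R
    print(R.from_quat(robot.get_obs()['tool_rot']).as_matrix().round(3))
E
python3 fit.py
```

```text
bay [0.64543182 0.19398671 0.17973666]
[[0.0, 0.1], [1.0, 1.0], [-0.7, -1.6], [0.2, -2.3], [0.5, 0.6], [-1.5, -1.1], [-1.7, -0.3]]
stand [ 0.62764186 -0.1857265  -0.21135936  0.00979631  0.00752683]
[[-0.2, -2.5], [-0.2, -0.7], [1.2, -0.5], [-1.2, -1.7], [0.5, -1.3], [-1.9, -0.9], [0.5, -1.1], [0.9, -0.3], [0.0, 0.3], [0.6, 1.8], [-0.2, 2.8], [-0.0, 1.7], [-2.4, 0.9], [-2.0, -3.6], [-0.6, -1.0], [-0.3, -1.5], [0.3, 1.1], [0.2, 0.6]]
backrest origin [ 0.63722018 -0.18778166  0.075     ]
tab guess in bay 0.010709418987912127 -0.001717378323962737
[[-0.001  0.451  0.893]
 [-0.002  0.893 -0.451]
 [-1.    -0.002 -0.   ]]
```

```bash
cat > d.py <<'E'
import sys
from h import *
from scipy.spatial.transform import Rotation as R
BAY=[.6454,.1940,.1797]; ST=[.6276,-.1857,-.2114]; BX=.0098
def W(p,l): c,s=np.cos(p[2]),np.sin(p[2]);return np.array([p[0]+c*l[0]-s*l[1],p[1]+s*l[0]+c*l[1],l[2]])
def L(p,w): c,s=np.cos(p[2]),np.sin(p[2]);x,y=w[0]-p[0],w[1]-p[1];return np.array([c*x+s*y,-s*x+c*y,w[2]])
def rep(P=None,t=None):
    o=robot.get_obs();M=R.from_quat(o['tool_rot']).as_matrix()
    print('t%.2f'%o['time'],'tilt',M[:,0].round(4),'grip %.4f'%o['grip_width'],'F',o['ft_force'].round(2),'q6 %.2f'%o['q'][5])
    print('tcp bay mm',(L(BAY,o['position'])*1e3).round(1),'stand mm',(L(ST,o['position'])*1e3).round(1))
    if P is not None:
        yaw=np.arctan2(M[1,1],M[0,1]);des=P[2]+(np.pi/2 if P is BAY else 0)
        print('shift cm',(M.T@(W(P,t)-o['position'])*100).round(2),'turn %.3f'%((yaw-des+np.pi)%(2*np.pi)-np.pi))
if __name__=='__main__':
    a=sys.argv; rep({'b':BAY,'s':ST}[a[1]],[float(v)/1e3 for v in a[2:5]]) if len(a)>1 else rep()
E
python3 -m inch '[[[0,0,0,-0.11,0],[0,0,0,-0.11,0],[0,0,0,-0.11,0],[0,0,0,-0.11,0],[0,0,0,-0.11,0],[0,0,0,-0.11,0]]]' 20
python3 d.py b 58 0 235
```

```text
time: 0.6
position: [0.2798, 0.5553, 0.229]
tool_rot: [-0.081, 0.705, 0.076, 0.7]
ft_force: [0.1, -0.8, 0.0]
grip_width: 0.0547
t0.60 tilt [-0.006  -0.0079 -1.    ] grip 0.0547 F [ 0.1  -0.83  0.  ] q6 -0.87
tcp bay mm [-295.1  420.9  229. ] stand mm [-495.5  651.6  229. ]
shift cm [ -0.58 -43.54  33.5 ] turn 0.042
```

```bash
python3 -m inch '[[[-0.2,-3.1,2.4,0.01,0],[-0.2,-3.1,2.4,0.01,0],[-0.2,-3.1,2.4,0.01,0],[-0.2,-3.1,2.4,0.01,0],[-0.2,-3.1,2.4,0,0],[-0.2,-3.1,2.4,0,0],[-0.2,-3.1,2.4,0,0],[-0.2,-3.1,2.4,0,0]]]' >/dev/null
python3 d.py b 58 0 235
```

```text
t1.27 tilt [-0.0164 -0.0105 -0.9998] grip 0.0039 F [ 0.12  1.37 -0.44] q6 -1.36
tcp bay mm [-99.1 174.7 239.9] stand mm [-220.5  498.7  239.9]
shift cm [  0.33 -17.81  15.33] turn 0.022
```

```bash
python3 -m inch '[[[0,-3,2.6,0,0],[0,-3,2.6,0,0],[0,-3,2.6,0,0],[0,-3,2.6,0,0],[0,-3,2.6,0,0],[0,-1.5,1.2,0,0],[0,0,0,0.02,0],[0,0,0,0,0]]]' >/dev/null
python3 d.py b 58 0 235; python3 - <<'E'
from h import *
i=camera_info('wrist');im=camera('wrist');cv2.imwrite('pics/w1.png',cv2.cvtColor(im,cv2.COLOR_RGB2BGR))
np.save('w1.npy',np.r_[i['rvec'].ravel(),i['tvec'].ravel()])
print(px('wrist',[0.6454+.0106,.194,.173],i))
E
```

```text
t1.93 tilt [-0.0205 -0.0135 -0.9997] grip 0.0008 F [-0.87 -0.14  0.37] q6 -1.61
tcp bay mm [ 55.1  -7.  232.7] stand mm [ -8.6 389.5 232.7]
shift cm [-0.24  0.7   0.27] turn -0.011
[[285.59759996 177.29921649]]
```

View pics/w1.png

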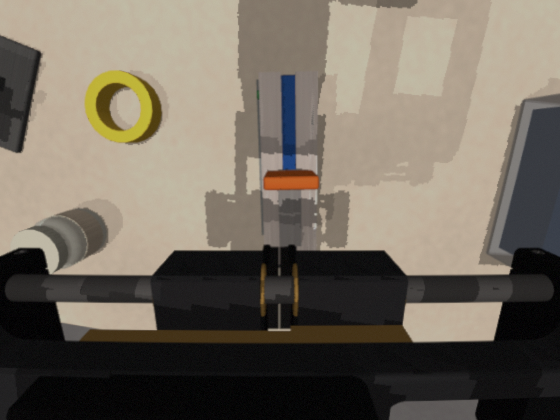

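The tab top sits at (291,179) against the predicted (285.6,177.3), so the bay is about 4 mm further in +y than fitted. I'll correct for that and descend behind the tab.

```bash
python3 - <<'E'
from h import *
i=camera_info('wrist');a=np.load('w1.npy');i['rvec'],i['tvec']=a[:3],a[3:]
print(at('wrist',(291,178),.173,i),at('wrist',(289,130),.11,i),at('wrist',(259,78),.119,i),at('wrist',(315,78),.119,i))
E
sed -i 's/BAY=\[.6454,.1940/BAY=[.6448,.1970/' d.py
python3 -m inch '[[[1.5,0.5,0.1,0,0],[2.2,0.4,0.1,0,0],[2.2,0.2,0.1,0,0],[2,0,0,0,0],[0,0,0,0,0]]]' >/dev/null
python3 d.py b 30 0 150
```

```text
[0.65584329 0.19784398 0.173     ] [0.62159876 0.19182319 0.11      ] [0.58511302 0.16000037 0.119     ] [0.5774217  0.20552488 0.119     ]
t2.40 tilt [-0.0218 -0.0121 -0.9997] grip 0.0008 F [-1.09  0.16 -0.76] q6 -1.59
tcp bay mm [ 51.6   8.7 153.2] stand mm [-19.1 405.5 153.2]
shift cm [ 0.38 -0.88 -2.15] turn -0.002
```

```bash
python3 -m inch '[[[0.3,-0.8,-0.3,0,0],[0,0,-1,0,0],[0,0,-1,0,0],[0,0,-1,0,0],[0,0,-1,0,0],[0,0,-1,0,0],[0,0,-1,0,0]]]'
python3 d.py b -50 0 150
```

```text
time: 2.98
position: [0.6421, 0.201, 0.1586]
tool_rot: [-0.069, 0.698, 0.063, 0.71]
ft_force: [6.3, 0.5, -4.3]
grip_width: 0.0005
t2.98 tilt [ 0.017  -0.0059 -0.9998] grip 0.0005 F [ 6.28  0.49 -4.34] q6 -1.61
tcp bay mm [ -1.9   4.4 158.6] stand mm [-66.9 381.1 158.6]
shift cm [ 0.78 -0.4  -4.82] turn 0.007
```

```bash
python3 -m inch '[[[0.3,-0.1,-1,0,0],[0.3,-0.1,-1,0,0],[0.2,-0.1,-1,0,0],[0.2,-0.1,-1,0,0],[0.2,0,-1,0,0]]]'
python3 d.py b -50 0 150
```

```text
time: 3.4
position: [0.6154, 0.1959, 0.16]
tool_rot: [-0.065, 0.673, 0.068, 0.734]
ft_force: [8.2, 0.4, -3.4]
grip_width: 0.0005
t3.40 tilt [ 0.0848  0.0126 -0.9963] grip 0.0005 F [ 8.16  0.42 -3.41] q6 -1.62
tcp bay mm [-29.1   4.1 160. ] stand mm [-92.  370.5 160. ]
shift cm [ 0.81 -0.39 -2.17] turn 0.008
```

```bash
python3 -m inch '[[[0.5,-0.3,-1.8,0,0],[0.5,0,-1.8,0,0]]]'
python3 d.py b -50 0 150
```

```text
time: 3.57
position: [0.6024, 0.1911, 0.1588]
tool_rot: [-0.062, 0.652, 0.07, 0.753]
ft_force: [26.8, 4.8, -4.6]
grip_width: 0.0004
t3.57 tilt [ 0.1411  0.0239 -0.9897] grip 0.0004 F [26.77  4.82 -4.59] q6 -1.64
tcp bay mm [-42.7   1.7 158.8] stand mm [-103.7  363.1  158.8]
shift cm [ 0.77 -0.16 -0.84] turn 0.008
```

```bash
cat > tab.py <<'E'
from d import *
i=camera_info('side');im=camera('side');cv2.imwrite('pics/s_%d.png'%(robot.get_obs()['time']*100),cv2.cvtColor(im,cv2.COLOR_RGB2BGR))
def tab(a):
    h=cv2.cvtColor(a,cv2.COLOR_RGB2HSV);m=cv2.inRange(h,(3,180,120),(14,255,255));m[150:]=0;m[:85]=0;ys,xs=np.nonzero(m);return xs.mean(),ys.mean(),len(xs)
a=tab(cv2.cvtColor(cv2.imread('pics/side0.png'),cv2.COLOR_BGR2RGB));b=tab(im);print(a,b)
pa,pb=at('side',a[:2],.15),at('side',b[:2],.15);print(L(BAY,pa),L(BAY,pb),'travel',L(BAY,pa)[0]-L(BAY,pb)[0])
rep()
E
python3 tab.py
```

```text
(np.float64(269.8181818181818), np.float64(99.01818181818182), 55) (np.float64(nan), np.float64(nan), 0)
[0.02504496 0.03338164 0.15      ] [nan nan nan] travel nan
t3.62 tilt [ 0.1451  0.0242 -0.9891] grip 0.0003 F [19.44  4.4  -4.46] q6 -1.64
tcp bay mm [-42.5   1.7 158.9] stand mm [-103.4  363.1  158.9]tab.py:4: RuntimeWarning: Mean of empty slice.
  h=cv2.cvtColor(a,cv2.COLOR_RGB2HSV);m=cv2.inRange(h,(3,180,120),(14,255,255));m[150:]=0;m[:85]=0;ys,xs=np.nonzero(m);return xs.mean(),ys.mean(),len(xs)
  ret = ret.dtype.type(ret / rcount)
```

```bash
python3 - <<'E'
import cv2
a=cv2.imread('pics/s_357.png')
if a is None:
    import glob;f=sorted(glob.glob('pics/s_*.png'))[-1];a=cv2.imread(f)
cv2.imwrite('pics/c2.png',cv2.resize(a[40:220,140:380],(800,600),interpolation=cv2.INTER_CUBIC))
E
```

```text
[ WARN:0@0.016] global loadsave.cpp:275 findDecoder imread_('pics/s_357.png'): can't open/read file: check file path/integrity
```

View pics/c2.png

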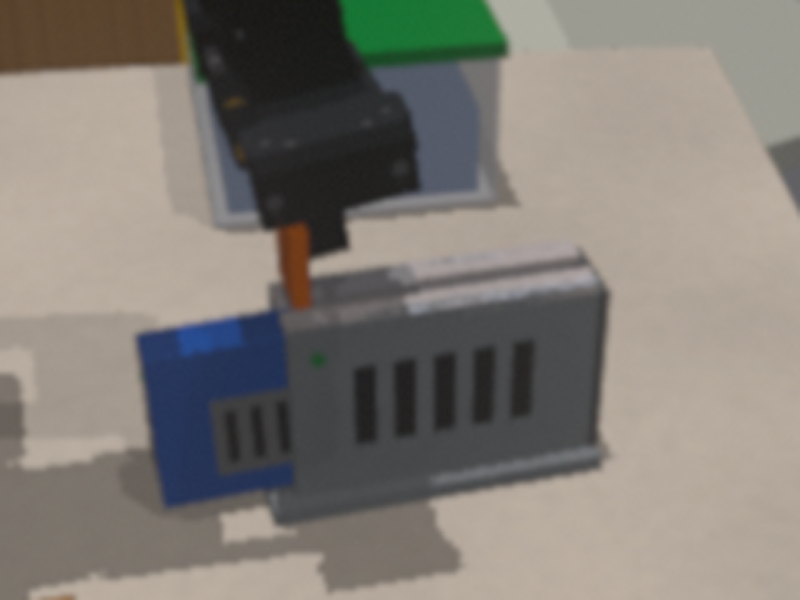

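The tab is near the open end and the blue module stands out, its top corner at about (182,140) in the full picture. I'll check how far.

```bash
python3 - <<'E'
from d import *
for uv in [(182,140.5),(225.5,133.6)]: print(L(BAY,at('side',uv,.110)))
print(L(BAY,at('side',(140+288*.3,40+225*.3),.150)),L(BAY,at('side',(140+300*.3,40+305*.3),.127)))
E
python3 -m inch '[[[0.5,0,-1.5,0,0],[0.5,0,-1.5,0,0]]]'
python3 d.py b -50 0 150
```

```text
[-0.14099742  0.0036356   0.11      ]
[-0.06379962  0.00431464  0.11      ]
[-0.05595169  0.02473853  0.15      ] [-0.05947302 -0.0171448   0.127     ]
time: 3.78
position: [0.6037, 0.191, 0.1597]
tool_rot: [-0.059, 0.622, 0.071, 0.778]
ft_force: [16.9, 7.4, 1.5]
grip_width: 0.0004
t3.78 tilt [ 0.2168  0.0372 -0.9755] grip 0.0004 F [16.94  7.37  1.46] q6 -1.64
tcp bay mm [-41.6   1.5 159.7] stand mm [-102.5  363.3  159.7]
shift cm [ 0.76 -0.14 -1.04] turn 0.005
```

The module is out 71 mm and the tab is hard against its stop. I'll back off with the tab, then look at the accumulated tool tilt.

```bash
python3 -m inch '[[[0.3,0,1.5,0,0],[0.4,0,2,0,0],[0.4,0,2,0,0],[0.4,0,2,0,0],[0.4,0,2,0,0],[-1,0,0,0,0],[-2.5,0,0,0,0],[-2.5,0,0,0,0]]]'
python3 d.py b -22 0 195
```

```text
time: 4.45
position: [0.6903, 0.2096, 0.2359]
tool_rot: [-0.061, 0.613, 0.073, 0.784]
ft_force: [0.3, 0.5, -0.6]
grip_width: 0.0006
t4.45 tilt [ 0.2368  0.0404 -0.9707] grip 0.0006 F [ 0.31  0.48 -0.62] q6 -1.63
tcp bay mm [ 47.    4.3 235.9] stand mm [-21.6 399.7 235.9]
shift cm [ 2.31 -0.33 -7.69] turn 0.011
```

```bash
python3 -m inch '[[[-0.5,-0.1,-2.2,0.01,0],[-0.5,-0.1,-2.2,0,0],[-0.5,-0.1,-2.2,0,0],[0,0,0,0,0],[2,0,-0.5,0,0],[2,0,-0.5,0,0],[2,0,-0.5,0,0],[1,0,-0.2,0,0]]]'
python3 d.py b -22 0 155
```

```text
time: 5.12
position: [0.6249, 0.196, 0.1867]
tool_rot: [-0.059, 0.599, 0.073, 0.795]
ft_force: [-0.6, -0.5, 0.7]
grip_width: -0.0
t5.12 tilt [ 0.2722  0.0455 -0.9612] grip -0.0000 F [-0.58 -0.47  0.74] q6 -1.64
tcp bay mm [-19.8   2.6 186.7] stand mm [-82.8 372.6 186.7]
shift cm [ 2.99 -0.24 -1.09] turn 0.008
```

```bash
python3 -m inch '[[[1.8,0,-0.4,0,0],[1.6,0,-0.4,0,0],[0,0,1.5,0,0],[0,0,1.5,0,0],[-0.4,0,1.5,0,0],[-0.4,0,1.5,0,0]]]'
python3 d.py b -5 0 155
```

```text
time: 5.62
position: [0.6427, 0.2003, 0.1582]
tool_rot: [-0.066, 0.637, 0.072, 0.765]
ft_force: [-12.9, -6.0, -9.8]
grip_width: 0.0007
t5.62 tilt [ 0.1791  0.0269 -0.9835] grip 0.0007 F [-12.94  -5.99  -9.78] q6 -1.63
tcp bay mm [ -1.5   3.6 158.2] stand mm [-66.2 380.6 158.2]
shift cm [ 0.26 -0.35 -0.41] turn 0.015
```

Pressing the resting tab backwards undoes the tilt, so I'll continue.

```bash
python3 -m inch '[[[-0.1,0,2,0,0],[-0.1,0,2,0,0],[-0.1,0,2,0,0],[-0.1,0,2,0,0]]]'
python3 d.py b -5 0 155
```

```text
time: 5.95
position: [0.6443, 0.2005, 0.1597]
tool_rot: [-0.078, 0.706, 0.067, 0.701]
ft_force: [-36.0, -11.9, 17.8]
grip_width: 0.0006
t5.95 tilt [-0.0059 -0.0167 -0.9998] grip 0.0006 F [-36.01 -11.89  17.78] q6 -1.62
tcp bay mm [  0.2   3.6 159.7] stand mm [-64.7 381.2 159.7]
shift cm [ 0.48 -0.34 -0.52] turn 0.026
```

```bash
python3 -m inch '[[[-0.2,-0.1,-2,0,1],[-0.2,-0.1,-2,0,1],[0,-0.1,-2,0.01,1],[0,0,-1.5,0.01,1],[0,0,-0.5,0,1],[0,0,0,0,1]]]'
python3 d.py b -83 0 90;python3 - <<'E'
from d import *
i=camera_info('wrist');im=camera('wrist');cv2.imwrite('pics/w2.png',cv2.cvtColor(im,cv2.COLOR_RGB2BGR))
print(px('wrist',[W(BAY,(-.071-.07,y,.11)) for y in(-.014,.014)]+[W(BAY,(-.07,y,.11)) for y in(-.014,.014)],i).round())
E
```

```text
time: 6.45
position: [0.558, 0.1802, 0.1698]
tool_rot: [-0.073, 0.71, 0.06, 0.698]
ft_force: [0.8, -0.6, -0.1]
grip_width: 0.0328
t6.45 tilt [-0.0159 -0.0199 -0.9997] grip 0.0328 F [ 0.77 -0.61 -0.11] q6 -1.62
tcp bay mm [-88.4  -1.  169.8] stand mm [-144.8  343.1  169.8]
shift cm [7.96 0.23 0.69] turn 0.008
[[262. 166.]
 [302. 166.]
 [262. 260.]
 [299. 261.]]
```

View pics/w2.png

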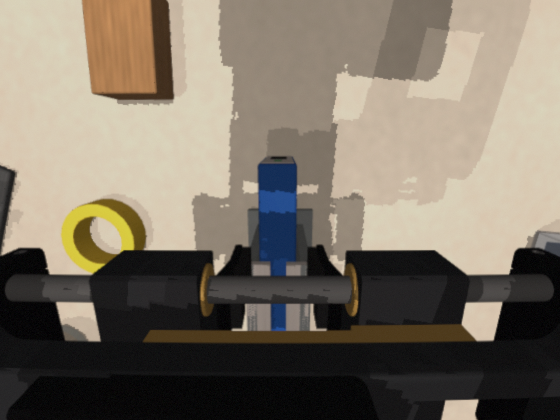

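The module sticks out, spanning x 259–297 at row 164, centred between the jaws. I'll descend and grip.

```bash
python3 -m inch '[[[0,0.05,0.4,0,1],[0,0,0,0,1],[0,0,0,0,1],[1.5,0,0.1,0,1],[2,0,0.1,0,1],[2,0,0.1,0,1],[1.5,0,0.05,0,1],[0.5,0,0,0,1]]]'
python3 d.py b -83 -2 90
```

```text
time: 7.17
position: [0.5788, 0.1828, 0.0959]
tool_rot: [-0.073, 0.703, 0.06, 0.705]
ft_force: [-0.2, -0.4, 0.4]
grip_width: 0.0848
t7.17 tilt [ 0.0047 -0.0171 -0.9998] grip 0.0848 F [-0.18 -0.42  0.37] q6 -1.61
tcp bay mm [-67.5  -2.1  95.9] stand mm [-125.   350.1   95.9]
shift cm [ 0.58  0.04 -1.55] turn 0.009
```

```bash
python3 -m inch '[[[0.2,0,-1,0,1],[0.2,0,-0.8,0,1],[0.1,0,0,0,1],[0,0,0,0,1]]]' >/dev/null
python3 d.py b -83 -2 90
```

```text
t7.50 tilt [ 0.004  -0.0172 -0.9998] grip 0.0871 F [-0.4  -0.67 -0.78] q6 -1.61
tcp bay mm [-84.2  -2.6  88.6] stand mm [-140.3  343.2   88.6]
shift cm [-0.14  0.06  0.12] turn 0.009
```

```bash
python3 -m inch '[[[0,0,0,0,0.1],[0,0,0,0,0.1],[0,0,0,0,0.1],[0,0,0,0,0.1],[0,0,0,0,0.1],[0,0,0,0,0.1],[0,0,0,0,0.1],[0,0,0,0,0.1]]]' 35
python3 -m inch '[[[0,0,0,0,0.1],[0,0,0,0,0.1]]]' >/dev/null
python3 d.py b -200 0 90
```

```text
time: 8.17
position: [0.5663, 0.18, 0.0916]
tool_rot: [-0.073, 0.7, 0.06, 0.708]
ft_force: [0.4, -0.8, 0.7]
grip_width: 0.0415
t8.33 tilt [ 0.0105 -0.0163 -0.9998] grip 0.0283 F [ 0.25  0.44 -0.  ] q6 -1.61
tcp bay mm [-81.   -2.7  91.5] stand mm [-137.4  344.4   91.5]
shift cm [  0.06   0.37 -11.9 ] turn 0.009
```

```bash
python3 -m inch '[[[0,0,-1,0,0.1],[0,0,-1.8,0,0.1],[0,0,-1.8,0,0.1]]]'
python3 d.py b -180 -2 92
```

```text
time: 8.58
position: [0.5256, 0.1717, 0.0909]
tool_rot: [-0.072, 0.697, 0.06, 0.711]
ft_force: [0.7, 1.3, -1.3]
grip_width: 0.0278
t8.58 tilt [ 0.0211 -0.0147 -0.9997] grip 0.0278 F [ 0.75  1.32 -1.3 ] q6 -1.62
tcp bay mm [-121.8   -3.6   90.9] stand mm [-174.7  328.1   90.9]
shift cm [-0.22  0.2  -5.81] turn 0.008
```

```bash
python3 -m inch '[[[-0.05,0,-2,0,0.1],[-0.1,0,-2,0,0.1],[-0.1,0,-2,0,0.1],[-0.2,0,-0.5,0,0.1],[-1,0,0,0,0.1],[-1.5,0,0,0,0.1]]]'
python3 d.py b -200 -2 200
```

```text
time: 9.08
position: [0.4503, 0.1585, 0.1155]
tool_rot: [-0.072, 0.703, 0.06, 0.705]
ft_force: [0.8, -0.1, -2.9]
grip_width: 0.0275
t9.08 tilt [ 0.0043 -0.0165 -0.9999] grip 0.0275 F [ 0.8  -0.12 -2.87] q6 -1.62
tcp bay mm [-198.3   -3.1  115.5] stand mm [-245.6  299.3  115.5]
shift cm [-8.45 -0.03 -0.16] turn 0.008
```

```bash
python3 -m inch '[[[-2,0,0,0.1,0.1],[-2.2,0,0,0.1,0.1],[-2.2,0,0,0.1,0.1],[-2.2,0,0,0.1,0.1],[-2.2,0,0,0.1,0.1],[-2.2,0,0,0.1,0.1],[-2,0,0,0.1,0.1],[-1,0,0,0.1,0.1]]]'  >/dev/null
python3 d.py s 15 10 270
python3 -m inch '[[[0,0,0,0.11,0.1],[0,0,0,0.11,0.1],[0,0,0,0.11,0.1],[0,0,0,0.11,0.1],[0,0,0,0.11,0.1],[0,0,0,0.11,0.1],[0,0,0,0.11,0.1],[0,0,0,0.11,0.1]]]'  >/dev/null
python3 d.py s 15 10 270
```

```text
t9.75 tilt [ 0.0056 -0.0157 -0.9999] grip 0.0277 F [ 0.47  0.13 -3.75] q6 -0.79
tcp bay mm [-194.7   -0.5  282.8] stand mm [-243.3  303.1  282.8]
shift cm [  1.92 -15.54  35.82] turn 1.132
t10.42 tilt [ 0.02   -0.0129 -0.9997] grip 0.0282 F [-0.22 -0.56 -3.12] q6 0.13
tcp bay mm [-188.4   -0.4  288. ] stand mm [-237.5  305.6  288. ]
shift cm [ 2.61 18.62 34.07] turn 0.206
```

```bash
python3 -m inch '[[[0.1,1.5,2,0.1,0.1],[0.1,1.8,2.5,0.1,0.1],[0.1,2,2.5,0,0.1],[0.1,2,2.5,0,0.1],[0.1,2,2.5,0,0.1],[0.1,2,2.5,0,0.1],[0.1,2,2.5,0,0.1],[0.1,2,2.5,0,0.1]]]'  >/dev/null
python3 d.py s 15 10 260
```

```text
t11.08 tilt [ 0.0187 -0.0073 -0.9998] grip 0.0280 F [ 0.78  0.24 -3.6 ] q6 -0.08
tcp bay mm [-110.8 -239.5  283.1] stand mm [-74.6 114.1 283.1]
shift cm [ 2.52  8.89 10.42] turn 0.002
```

```bash
python3 -m inch '[[[0.3,1.8,2.2,0,0.1],[0.4,1.8,2.2,0,0.1],[0.4,1.8,2.2,0,0.1],[0.4,1.6,2,0,0.1],[0.3,0.6,0.6,0,0.1],[0,0,0,0,0.1],[0,0,0,0,0.1]]]'  >/dev/null
python3 d.py s 15 10 200
python3 - <<'E'
from d import *
for n in('side','wrist'):
    i=camera_info(n);im=camera(n)
    im=cv2.cvtColor(im,cv2.COLOR_RGB2BGR);cv2.imwrite(f'pics/{n}3.png',im)
    if n=='side': im=im[130:400,150:390]
    else: print(px(n,[W(ST,(BX,y,.075)) for y in(-.035,.035)],i))
    cv2.imwrite(f'pics/{n}3c.png',cv2.resize(im,None,fx=2.2 if n=='side' else 1,fy=2.2 if n=='side' else 1,interpolation=cv2.INTER_CUBIC))
E
```

```text
t11.67 tilt [ 0.0202 -0.0093 -0.9998] grip 0.0281 F [ 0.24  0.21 -3.43] q6 -0.22
tcp bay mm [ -71.2 -369.4  262.5] stand mm [ 11.5   9.1 262.5]
shift cm [ 6.25  0.21 -0.12] turn -0.007
[[275.46549652 234.69229139]
 [274.85353426 175.95648215]]
```

View pics/side3c.png

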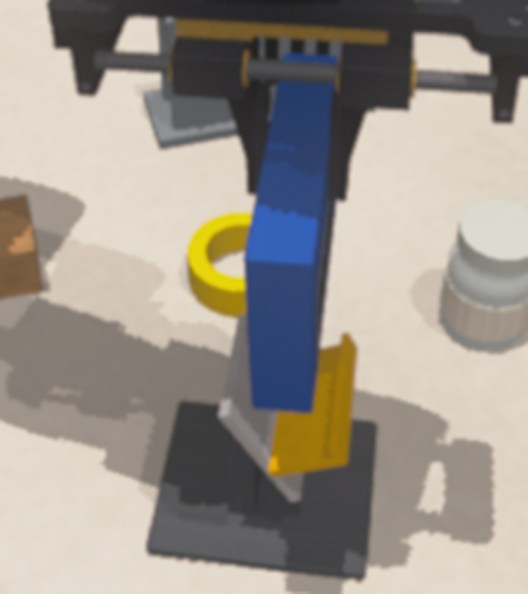

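The module hangs upright over the ledge, near-end bottom corners at about (265.5,314) and (291,316) in the full picture. I'll check against the expected height.

```bash
python3 - <<'E'
from d import *
for uv in((265.5,314),(291,316)): print((L(ST,at('side',uv,.181))*1e3).round(1))
E
python3 -m inch '[[[1.5,0.1,0,0,0.1],[2,0.05,0,0,0.1],[1.5,0.05,0,0,0.1],[0.5,0,0,0,0.1]]]'
python3 d.py s 15 10 180
```

```text
[  0.7 -67.  181. ]
[ 26.4 -66.3 181. ]
time: 12.1
position: [0.6436, -0.1727, 0.2112]
tool_rot: [0.555, 0.436, -0.545, 0.453]
ft_force: [-0.6, 1.0, -3.0]
grip_width: 0.0281
t12.10 tilt [ 0.0256 -0.0095 -0.9996] grip 0.0281 F [-0.61  0.98 -2.96] q6 -0.22
tcp bay mm [ -67.3 -363.5  211.2] stand mm [ 12.9  16.1 211.2]
shift cm [3.13 0.12 0.6 ] turn 0.001
```

```bash
python3 -m inch '[[[0.8,0,0.4,0,0.1],[0.8,0,0.4,0,0.1],[0.3,0,0,0,0.1],[0,0,0,0,0.1]]]' >/dev/null
python3 d.py s 13 8 180
python3 -m inch '[[[0.3,0,0,0,0.1],[0.3,0,0,0,0.1],[0,0,0,0,0.1]]]' 
python3 d.py s 13 8 175
```

```text
t12.43 tilt [ 0.0245 -0.0083 -0.9997] grip 0.0276 F [-0.66  0.16 -3.1 ] q6 -0.23
tcp bay mm [ -70.2 -367.7  191.9] stand mm [ 11.8  11.1 191.9]
shift cm [1.19 0.09 0.31] turn 0.005
time: 12.68
position: [0.6424, -0.1779, 0.1869]
tool_rot: [0.554, 0.437, -0.544, 0.454]
ft_force: [-0.4, -0.5, -3.0]
grip_width: 0.0279
t12.68 tilt [ 0.0271 -0.0094 -0.9996] grip 0.0279 F [-0.35 -0.45 -2.96] q6 -0.23
tcp bay mm [ -69.4 -368.4  186.9] stand mm [ 12.8  10.8 186.9]
shift cm [ 1.19 -0.01  0.27] turn 0.005
```

```bash
for i in 1; do
python3 -m inch '[[[0.3,0,0.2,0,0.1],[0.3,0,0,0,0.1],[0,0,0,0,0.1]]]' | grep -E 'pos|force'
python3 -m inch '[[[0.3,0,0,0,0.1],[0,0,0,0,0.1]]]' | grep -E 'pos|force'
python3 -m inch '[[[0.3,0,0,0,0.1],[0,0,0,0,0.1]]]' | grep -E 'pos|force'
done; python3 d.py s 13 8 175
```

```text
position: [0.6428, -0.1805, 0.1814]
ft_force: [-0.1, -0.8, -3.6]
position: [0.6433, -0.1809, 0.179]
ft_force: [-1.2, 0.2, -2.5]
position: [0.6436, -0.1807, 0.1794]
ft_force: [-0.1, -0.0, -3.5]
t13.27 tilt [ 0.0316 -0.0113 -0.9994] grip 0.0273 F [-0.12 -0.04 -3.55] q6 -0.24
tcp bay mm [ -68.7 -371.4  179.4] stand mm [ 14.6   8.3 179.4]
shift cm [ 0.44 -0.18  0.02] turn 0.004
```

```bash
python3 -m inch '[[[0.4,-0.15,0,0,0.1],[0.2,-0.1,0,0,0.1],[0,0,0,0,0.1]]]' | grep -E 'pos|force'
python3 -m inch '[[[0.4,-0.1,0,0,0.1],[0.2,0,0,0,0.1]]]' | grep -E 'pos|force'
python3 d.py s 13 8 170
```

```text
position: [0.6437, -0.1804, 0.1795]
ft_force: [-0.9, -0.1, -2.4]
position: [0.644, -0.1802, 0.179]
ft_force: [-6.0, 2.3, 6.8]
t13.68 tilt [ 0.0438 -0.0155 -0.9989] grip 0.0278 F [-6.04  2.33  6.84] q6 -0.24
tcp bay mm [ -68.2 -371.   179. ] stand mm [ 14.9   8.8 179. ]
shift cm [ 0.89 -0.23  0.08] turn 0.004
```

Contact shows as Fz rising by 10 N, so the ledge is at about z_b 9 mm. I'll now slide toward the backrest and let the module start to lean.

```bash
python3 -m inch '[[[0.1,-0.5,0,0,0.1],[0.1,-0.5,0,0,0.1]]]' | grep -E 'force'
python3 d.py s 5 8 170
python3 -m inch '[[[0.1,-0.6,0,0,0.1],[0.1,-0.6,0,0,0.1]]]' | grep -E 'force'
python3 d.py s 5 8 170
```

```text
ft_force: [4.9, -1.4, 1.0]
t13.85 tilt [ 0.0503 -0.0182 -0.9986] grip 0.0278 F [ 4.93 -1.44  1.04] q6 -0.24
tcp bay mm [ -75.5 -368.4  177.6] stand mm [  7.2   8.4 177.6]
shift cm [ 0.75 -0.26  0.04] turn 0.005
ft_force: [8.4, 0.4, -0.5]
t14.02 tilt [ 0.0762 -0.0242 -0.9968] grip 0.0277 F [ 8.38  0.41 -0.51] q6 -0.25
tcp bay mm [ -78.  -367.9  177.9] stand mm [  4.7   8.  177.9]
shift cm [ 0.79 -0.03 -0.01] turn 0.001
```

```bash
python3 -m inch '[[[0.2,-0.8,0,0,0.1],[0.2,-0.8,0,0,0.1]]]' | grep -E 'force'
python3 d.py s -20 8 162
python3 -m inch '[[[0.2,-0.8,0,0,0.1],[0.2,-0.8,0,0,0.1]]]' | grep -E 'force'
python3 d.py s -20 8 162
```

```text
ft_force: [8.4, 1.2, 3.1]
t14.18 tilt [ 0.1101 -0.032  -0.9934] grip 0.0278 F [8.4  1.23 3.1 ] q6 -0.25
tcp bay mm [ -80.7 -366.9  178. ] stand mm [  1.8   7.8 178. ]
shift cm [ 1.34 -2.35 -0.02] turn -0.003
ft_force: [8.0, 1.2, 3.5]
t14.35 tilt [ 0.1437 -0.04   -0.9888] grip 0.0280 F [8.03 1.17 3.54] q6 -0.26
tcp bay mm [ -83.3 -365.8  178. ] stand mm [ -1.1   7.9 178. ]
shift cm [ 1.3  -2.11 -0.01] turn -0.006
```

```bash
python3 -m inch '[[[0.3,-1,0,0,0.1],[0.3,-1,0,0,0.1],[0.3,-1,0,0,0.1]]]' | grep -E 'force'
python3 d.py s -20 8 162
python3 -m inch '[[[0.4,-1,0,0,0.1],[0.4,-1,0,0,0.1],[0.4,-1,0,0,0.1]]]' | grep -E 'force'
python3 d.py s -20 8 162
```

```text
ft_force: [9.2, 2.3, 5.6]
t14.60 tilt [ 0.2042 -0.0572 -0.9772] grip 0.0278 F [9.19 2.32 5.57] q6 -0.28
tcp bay mm [ -88.1 -364.3  177.2] stand mm [ -6.    7.4 177.2]
shift cm [ 1.19 -1.69 -0.05] turn -0.011
ft_force: [7.4, 2.2, 6.7]
t14.85 tilt [ 0.2634 -0.0784 -0.9615] grip 0.0277 F [7.41 2.2  6.73] q6 -0.31
tcp bay mm [ -91.9 -364.6  173.2] stand mm [ -9.5   5.7 173.2]
shift cm [ 0.78 -1.32 -0.23] turn -0.014
```

```bash
python3 -m inch '[[[0.3,-1.1,-0.1,0,0.1],[0.3,-1.1,-0.1,0,0.1],[0.3,-1.1,-0.1,0,0.1]]]' | grep -E 'force'
python3 d.py s -20 8 162
python3 -m inch '[[[0.3,-1.1,-0.1,0,0.1],[0.3,-1.1,0,0,0.1]]]' | grep -E 'force'
python3 d.py s -20 8 162
```

```text
ft_force: [9.8, 1.8, 6.8]
t15.10 tilt [ 0.3231 -0.1041 -0.9406] grip 0.0277 F [9.8  1.84 6.82] q6 -0.33
tcp bay mm [ -96.3 -363.3  170.6] stand mm [-14.    5.2 170.6]
shift cm [ 0.59 -0.86 -0.29] turn -0.016
ft_force: [9.8, 3.4, 6.9]
t15.27 tilt [ 0.3611 -0.1218 -0.9246] grip 0.0277 F [9.76 3.43 6.94] q6 -0.36
tcp bay mm [ -99.3 -363.6  168.1] stand mm [-16.7   3.8 168.1]
shift cm [ 0.42 -0.54 -0.43] turn -0.017
```

```bash
python3 -m inch '[[[0.3,-1.1,-0.4,0,0.1],[0.3,-1.1,-0.4,0,0.1],[0.3,-1.1,-0.4,0,0.1]]]' | grep -E 'force'
python3 d.py s -20 8 162
python3 -m inch '[[[0.3,-1,-0.3,0,0.1]]]' | grep -E 'force'
python3 d.py s -20 8 162
```

```text
ft_force: [-6.7, -5.2, 21.4]
t15.52 tilt [ 0.4146 -0.1568 -0.8964] grip 0.0276 F [-6.71 -5.19 21.41] q6 -0.38
tcp bay mm [-101.8 -359.8  164.3] stand mm [-20.4   6.3 164.3]
shift cm [ 0.22 -0.07 -0.18] turn -0.011
ft_force: [-2.7, -1.1, 18.4]
t15.60 tilt [ 0.4305 -0.168  -0.8868] grip 0.0278 F [-2.69 -1.14 18.36] q6 -0.39
tcp bay mm [-103.1 -359.6  163.6] stand mm [-21.7   6.  163.6]
shift cm [ 0.2   0.08 -0.21] turn -0.009
```

The tool is tilted about 27.5° at the predicted seated position. I'll relax and look.

```bash
python3 -m inch '[[[-0.1,0,0,0,0.1],[0,0,0,0,0.1]]]' | grep -E 'force'
python3 d.py s -20 8 162
python3 - <<'E'
from d import *
im=cv2.cvtColor(camera('side'),cv2.COLOR_RGB2BGR)
cv2.imwrite('pics/side4c.png',cv2.resize(im[170:400,150:390],None,fx=2.6,fy=2.6,interpolation=cv2.INTER_CUBIC))
E
```

```text
ft_force: [0.3, 0.8, -3.1]
t15.77 tilt [ 0.4331 -0.1703 -0.8851] grip 0.0279 F [ 0.32  0.8  -3.07] q6 -0.39
tcp bay mm [-103.9 -360.1  166. ] stand mm [-22.3   5.3 166. ]
shift cm [ 0.44  0.02 -0.31] turn -0.010
```

View pics/side4c.png

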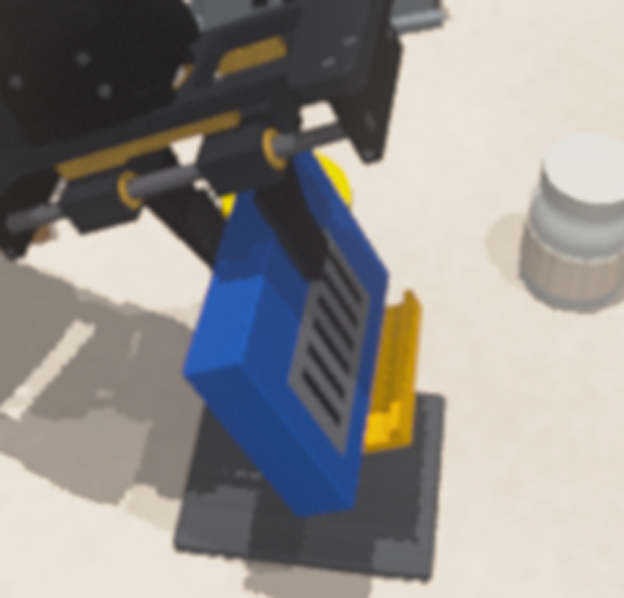

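```bash
cat > seat.py <<'E'
from d import *
c,s=np.cos(np.radians(28)),np.sin(np.radians(28))
def bk(x,y,z): return W(ST,(BX+x*c-z*s,y,.075+x*s+z*c))
if __name__=='__main__':
    p=px('side',[bk(0,-.07,.009),bk(.028,-.07,.009),bk(0,-.07,.109),bk(.028,-.07,.109),bk(.028,.07,.109),bk(.028,-.07,.109)])
    print(((p-[150,170])*2.6).round(0).tolist())
E
python3 seat.py
```

```text
[[311.0, 513.0], [368.0, 504.0], [193.0, 384.0], [255.0, 371.0], [300.0, 125.0], [255.0, 371.0]]
```

```bash
python3 -m inch '[[[0.3,0,0,0,0.1],[0.2,0,0,0,0.1]]]' 15 | grep -E 'force'
python3 d.py s -20 8 162
python3 -m inch '[[[0.3,-0.1,-0.2,0,0.1],[0.2,0,0,0,0.1]]]' 8| grep -E 'force'
python3 d.py s -20 8 162
```

```text
ft_force: [-12.4, -5.8, 12.7]
t15.98 tilt [ 0.4341 -0.1733 -0.8841] grip 0.0282 F [-12.4   -5.77  12.66] q6 -0.40
tcp bay mm [-102.7 -362.7  162.2] stand mm [-20.2   3.3 162.2]
shift cm [-0.01  0.   -0.47] turn -0.008
ft_force: [-3.9, 4.4, 10.2]
t16.15 tilt [ 0.4352 -0.176  -0.883 ] grip 0.0276 F [-3.86  4.44 10.2 ] q6 -0.39
tcp bay mm [-101.5 -363.3  158.3] stand mm [-18.8   3.2 158.3]
shift cm [-0.42  0.07 -0.45] turn -0.008
```

```bash
python3 -m inch '[[[-0.1,-0.3,0,0,0.1],[0,-0.3,0,0,0.1],[0,0,0,0,0.1]]]' 4 | grep -E 'force'
python3 d.py s -20 8 162
python3 -m inch '[[[0,0,0,0,0.34],[0,0,0,0,0.35]]]' | grep -E 'force'
python3 d.py s -20 8 162
python3 - <<'E'
from d import *
im=cv2.cvtColor(camera('side'),cv2.COLOR_RGB2BGR)
cv2.imwrite('pics/side5c.png',cv2.resize(im[170:400,150:390],None,fx=2.6,fy=2.6,interpolation=cv2.INTER_CUBIC))
E
```

```text
ft_force: [-0.9, 1.6, 2.1]
t16.40 tilt [ 0.4436 -0.18   -0.878 ] grip 0.0285 F [-0.91  1.59  2.07] q6 -0.41
tcp bay mm [-103.  -362.9  158.3] stand mm [-20.3   3.  158.3]
shift cm [-0.35  0.2  -0.47] turn -0.007
ft_force: [-0.0, 0.4, 1.3]
t16.57 tilt [ 0.4425 -0.1794 -0.8786] grip 0.0297 F [-0.04  0.37  1.26] q6 -0.41
tcp bay mm [-103.2 -362.6  157.5] stand mm [-20.6   3.2 157.5]
shift cm [-0.41  0.27 -0.45] turn -0.006
```

View pics/side5c.png

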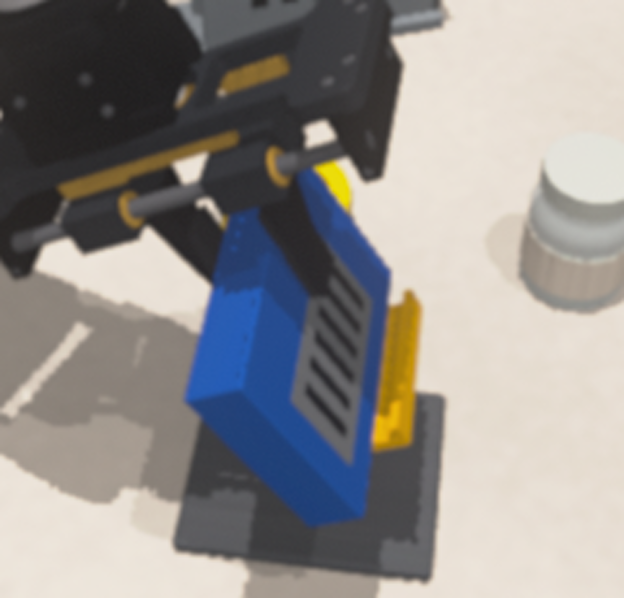

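```bash
python3 - <<'E'
from seat import *
from scipy.optimize import least_squares
from scipy.spatial.transform import Rotation as R
obs=np.array([(310,525),(362,517),(188,400),(247,388),(390,268)])/2.6+[150,170]
loc=[(-.014,-.07,0),(.014,-.07,0),(-.014,-.07,.1),(.014,-.07,.1),(.014,.07,0)]
i=camera_info('side')
def f(p):
    M=R.from_rotvec(p[3:]).as_matrix()
    return (px('side',[bk(*(M@l+p[:3])) for l in np.array(loc)],i)-obs).ravel()
r=least_squares(f,[.014,0,.009,0,0,0],x_scale=[.01]*3+[.1]*3);print('x,y,z mm',r.x[:3]*1e3,'rot',r.x[3:],r.fun.round(1))
E
```

```text
x,y,z mm [12.03691537 -3.84151298  6.96674179] rot [ 0.01326763 -0.0112876  -0.00955732] [-0.9 -0.1  0.9 -0.5 -0.3  0.3  0.2 -0.   0.2  0.3]
```

The fit puts the module at x 12, y −4, z 7 mm in the backrest frame with under 0.02 rad of error, so it is seated. I'll open wide and back out along the tool axis.

```bash
python3 -m inch '[[[0,0,0,0,0.4],[0,0,0,0,0.45],[0,0,0,0,0.55],[0,0,0,0,0.65],[0,0,0,0,0.8],[0,0,0,0,0.8],[0,0,0,0,0.8]]]' | grep -E 'force|grip'
python3 d.py s -20 8 162
python3 -m inch '[[[-1,0,0,0,0.8],[-1.5,0,0,0,0.8],[-2,0,0,0,0.8],[-2,0,0,0,0.8],[-2,0,0,0,0.8],[-2,0,0,0,0.8],[-1,0,0,0,0.8],[0,0,0,0,0.8]]]' | grep -E 'force|grip'
python3 d.py s -20 8 162
python3 - <<'E'
from d import *
im=cv2.cvtColor(camera('side'),cv2.COLOR_RGB2BGR)
cv2.imwrite('pics/side6c.png',cv2.resize(im[170:400,150:390],None,fx=2.6,fy=2.6,interpolation=cv2.INTER_CUBIC))
E
```

```text
ft_force: [-0.5, -0.3, -0.4]
grip_width: 0.0641
t17.20 tilt [ 0.4327 -0.1743 -0.8845] grip 0.0641 F [-0.52 -0.27 -0.4 ] q6 -0.41
tcp bay mm [-107.  -360.3  153.2] stand mm [-25.1   3.9 153.2]
shift cm [-0.58  0.85 -0.37] turn -0.008
ft_force: [0.1, -0.1, 0.4]
grip_width: 0.0697
t17.87 tilt [ 0.4305 -0.174  -0.8857] grip 0.0697 F [ 0.07 -0.07  0.39] q6 -0.35
tcp bay mm [-156.6 -329.1  261.1] stand mm [-82.8  13.9 261.1]
shift cm [11.69  1.03 -0.35] turn -0.008
```

View pics/side6c.png

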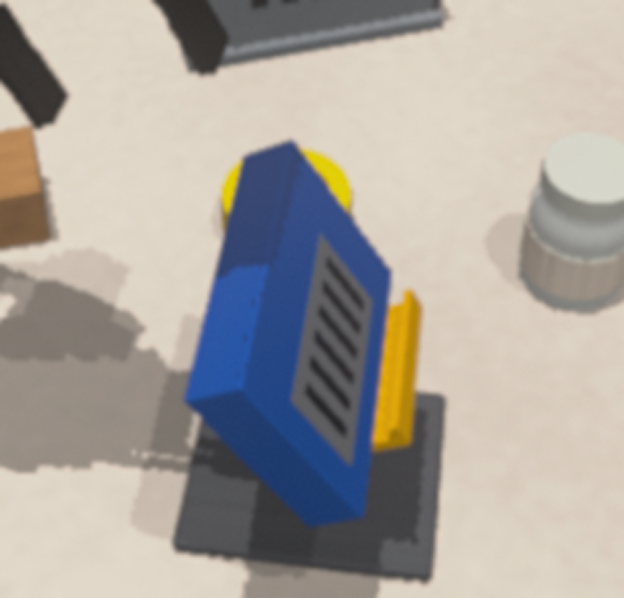

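The module rests unmoved, with near-end corners at (310,525) and (188,400), and the gripper is clear. I'll hand in.

```bash
python3 -m inch '[[[0,0,0,0,0.8],[0,0,0,0,0.8],[0,0,0,0,0.8]]]' | grep -E 'time|force'
python3 -c "
from rig import robot
print(robot.hand_in())"
```

```text
time: 18.17
ft_force: [-0.2, 0.6, -0.3]
the job is handed in; nothing more can be done
None
```

The module is on the inspection stand, released and leaning flat against the backrest. I handed the job in at 18.2 s.

**What I did**
- **Ejector:** I pushed the tab until the force rose to 27 N, which I took as its stop. There is no joint reading to confirm it. A camera measurement then put the module about 71 mm out of the bay.
- **Carry and placing:** I gripped the module across its thickness, drew it out and carried it over. I lowered it until contact showed (about 10 N rise in vertical force) and leaned it back by light sideways pushes. I let go only once the ledge carried it.
- **Tool tilt:** The tool drifted off vertical by up to about 0.27 rad while pushing the tab. I corrected this by pressing the resting tab backwards (up to about 40 N at the wrist). I then used the same drift to lean the module.

**Last checks**
- **Position:** A camera fit while the jaws were just open put the module at x 12 mm, y −4 mm, z 7 mm in the backrest frame, with under 0.02 rad of angle error. All are inside the limits.
- **After backing out:** The final picture showed the module in the same place. The wrist force was about zero and the gripper was clear.
- **Bystanders:** I never went near the carton, tape or jar. I did not measure their positions at the end, though the last picture shows no sign they moved.
- **Disagreement:** Touch suggested the ledge at about 9.5 mm, but the camera fits gave 7 to 7.5 mm. Both are within tolerance.

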